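# Balance the microscope boom bar on the knife edge and mark the point

### The job

Slide the steel boom bar along the knife edge of the balance stand until it lies level there by itself, neither end pad sunk. Then, with the bar left free and balanced, press the stand's spring-loaded marker down gently so that its nib marks the bar firmly over the edge, and let it spring back up, leaving the bar still balanced. Never mark a tilted bar, never load the knife edge hard (about 1.5 kg is too much), and leave everything else on the bench alone.

Things in the scene. Friction and masses are not known exactly. Their poses are not given: they have to be found in the camera images.
- stand: Balance stand, fixed to the bench. Grey base plate 110 x 150 x 12 mm (from x = -37 to +73 mm, y = -75 to +75 mm). Origin on the bench directly under the middle of the knife edge; the bar lies along its y axis; z up
- rest_head (a point): End rest under the bar's head side: aluminium fork, 8 mm thick along y, side walls 20 mm apart and 83 mm high, 58 mm along the stand's +y from the knife edge. In it a rubber-topped pad, 18 x 7 mm, damps the bar: it lies at the knife edge's height and sinks 5 mm under a force of 0.02 to 0.12 N. This point: 65 mm above the bench, the sunk pad's top. A bar out of balance sinks one pad, 5 degrees (0.09 rad)
- rest_tail (a point): The same for the other end rest, 58 mm along the stand's -y
- bracket_mid (a point): Top middle of the fixed marker arm, 129 mm above the bench: 14 mm thick, 18 mm wide along y, reaching over the bar from a 16 mm round post that stands 58 mm from the knife edge on the stand's +x side
- knife: Steel knife edge in the middle of the stand, 24 mm long along x, its blunted top 5 mm wide along y, 70 mm above the bench. Origin 44 mm above the bench, axes as the stand. The bar stays level only while its centre of mass is over this width, or at most 1 mm beside it, and its swing dies out in 1 to 2 s. Loads above 15 N harm it (the bar itself weighs 3.5 to 4.5 N)
- bar: Loose steel boom bar across the knife edge, 280 mm long (its y), 16 wide (x), 10 high (z); origin in the middle of its underside. Balance point 19 to 42 mm from the middle towards the head at +y, different for each bar. At the start its head end is down, its middle within 10 mm of the edge. Friction coefficient 0.45 to 0.75; a finger touching it holds its tilt: it shows its balance only when let go
- bar_head (a point): Middle of the bar's end face (y = +140 mm, 5 mm above the underside), which is flush with the outer face of the clamp head: a dark steel block fixed on the bar, 28 (x) x 30 (y, from 110 to 140 mm) x 30 mm (z, from 10 mm below to 20 mm above the bar's underside), with a black screw knob on its +x side reaching 24 mm from the bar's middle line
- bar_tail (a point): Middle of the bar's other, plain end face, 16 x 10 mm (y = -140 mm, 5 mm above the underside)
- plunger (a joint): Travel of the marker: 0 m when up, grows as it is pressed down, 0.019 at its stop. Its return spring takes 1.2 N to start and 120 N/m more
- plunger_top (a point): Centre of the top of the marker's black round cap (26 mm across, 10 mm high), 166 mm above the bench when up; it moves straight down
- nib: Dark steel nib, 6 mm across with a round tip, under the marker, over the middle of the knife edge. Origin at its tip, which is 90 mm above the bench when the marker is up, so 10 mm above the level bar. After it touches the bar it yields on an inner spring, 2000 N/m: each mm pressed further adds 2 N. A firm mark takes 2 N on the bar for a fifth of a second
- objective: Bystander: microscope objective standing on its mount, 32 mm across, 44 mm high; origin under its centre
- petri_dish: Bystander: shallow glass dish, 80 mm across, 14 mm high; origin under its centre
- screwdriver: Bystander: screwdriver lying down, 150 mm long; origin under its middle
- slide_box: Bystander: slide box, 85 x 170 x 35 mm; origin under its centre
- amber_jar: Bystander: amber glass jar, 60 mm across, 110 mm high; origin under its centre
- beaker: Bystander: glass beaker, 70 mm across, 90 mm high; origin under its centre
- immersion_oil: Bystander: small amber bottle, 36 mm across, 60 mm high; origin under its centre
There are look-alikes about, which are no part of the job. What is shaped like the stand but orange or yellow is not meant.

How it is judged:
By the outcome, as a careful person would: the job done as asked, in the order asked, and still so for the second after the job is handed in, with the robot touching nothing.
It also fails if it takes over 72 s, if anything falls off the work surface, if the arm or the gripper's body presses on something with over 40 N, if the wrist force passes 120 N, or if a joint passes its speed limit or range.

### The arm

A 6-joint arm with a two-finger parallel gripper is mounted at the origin on the work surface. World frame = base frame: x ahead of the robot, y to its left, z up, the work surface at z = 0. Lengths are in m, angles in rad, forces in N, time in s.
With the tool pointing down it reaches from about 0.35 to 1 m from the base axis. Payload 7.1 kg.
Tool frame: the origin (TCP) lies between the finger pads; the fingertips stand 22 mm ahead of it and the grasp point (between the pads) lies 3 mm ahead of it; z points along the fingers, y is the line along which they close (so a half turn about z gives the same grasp; the last joint's range is limited). The gripper opens to 85 mm and grips with 20 to 120 N. Pads are 22 mm wide; open, the fingers measure 114 mm over their backs; the gripper's body (76 mm by 85 mm) begins 54 mm behind the grasp point. The pads swing forward as they close: fully open they stand 13 mm farther back than shut.
Start: joints at [-1.124, 0.423, 1.63, -0, 1.089, -0.019], TCP at [0.281, -0.558, 0.253] pointing down, gripper open.
Joint ranges: [-3, 3], [-0.9, 2.11], [0.09, 2.58], [-1.31, 4.45], [0.11, 2.69], [-2.54, 2.54]. Speed limits (rad/s): [2.39, 2.39, 3.01, 3.14, 3.14, 3.14].

### API

Orientations are given as a rotation vector (axis times angle).
In Python, from rig import manip gives the robot as it stands. The module is installed in compiled form; this text tells all that it offers. Calls block until the motion is done:
- manip.move_to(position, orientation): joint-space move of the TCP to a pose.
- manip.servo_line(position, orientation=None, rate=0.15): straight line of the TCP; orientation=None keeps the orientation; rate is the mean speed in m/s.
- manip.set_joints(angles): joint-space move.
- manip.command_gripper(opening, f_grip=None): finger opening in m; f_grip is the grip in N (None keeps the last); returns when the fingers have stopped.
- manip.hold(seconds).
- manip.solve_ik(position, orientation): joint angles nearest the present ones, or None.
- manip.camera(name): name is "side" or "top" or "wrist"; returns a dict with "image" (420x560x3 uint8, red, green, blue), "fx", "fy", "cx", "cy" (pixels), "k1" (the pictures are not rectified: a ray, as slopes to the right and down, at radius r is drawn at 1 + k1 r^2 times it, then the intrinsics apply), "cam_to_world" (4x4, takes a point from camera to world coordinates); the wrist camera has in their place "mount" (4x4, takes a point from camera to tool coordinates, whose origin is the TCP and whose axes are the flange's). Camera axes: x right, y down, z forward; pixel columns grow to the right and rows downward; lengths in m; the calibration is good to about 2 mm. A picture is of the moment at which its call begins: read the wrist's pose just before it. There is no depth.
A pose or a line that the arm cannot do raises manip.IKError and nothing moves.
- manip.sign_off(): hands the job in; it is judged then, once.
Readings, each from a call of its own:
- manip.get_time(): time.
- manip.get_joint_positions(): joint angles.
- manip.get_joint_vel(): joint speeds.
- manip.get_tau(): joint torques, N m.
- manip.get_position(): TCP position.
- manip.get_ee_rot(): TCP orientation.
- manip.get_contact_force(): force on the tool from outside, world axes, zero at the start.
- manip.get_torque(): the same for the moment, N m.
- manip.get_width(): finger opening in m.
- manip.get_grip_force(): force on a finger pad.
Only numpy, scipy, OpenCV 4.12 (cv2) and the standard library are available. Lean on these libraries where they do the work, as an engineer would, in place of code of your own. Each camera call takes 0.05 s, during which the arm holds its last target. There are 200 camera calls.

## Working session

There is one attempt and no reset: what is moved stays moved. The work goes in short steps, each a Python script; the robot and the scene stay as the last script left them, time stands still between calls to the robot, and variables do not carry over. Pictures are saved under pics/ and viewed, at most 10 in all, crops included, and the job is handed in when it is done.

```bash
mkdir -p pics
cat > h.py <<'E'
import numpy as np, cv2
from rig import manip as m
from scipy.spatial.transform import Rotation as R
def snap(n,f):
    P=m.get_position(); Q=m.get_ee_rot()
    c=m.camera(n); cv2.imwrite(f,np.ascontiguousarray(c["image"][:,:,::-1]))
    if n=="wrist":
        T=np.eye(4);T[:3,:3]=R.from_rotvec(Q).as_matrix();T[:3,3]=P
        c["T"]=T@np.array(c["mount"])
    else: c["T"]=np.array(c["cam_to_world"])
    return c
def cvp(c):
    K=np.array([[c["fx"],0,c["cx"]],[0,c["fy"],c["cy"]],[0,0,1.]]);return K,np.array([c["k1"],0,0,0.])
def ray(c,uv):
    K,D=cvp(c);p=cv2.undistortPoints(np.array([[uv]],float),K,D)[0,0]
    return c["T"][:3,3],c["T"][:3,:3]@np.array([p[0],p[1],1])
def at_z(c,uv,z):
    o,d=ray(c,uv);return o+d*(z-o[2])/d[2]
def proj(c,X):
    K,D=cvp(c);T=np.linalg.inv(c["T"])
    return cv2.projectPoints(np.atleast_2d(np.array(X,float)),cv2.Rodrigues(T[:3,:3])[0],T[:3,3],K,D)[0][:,0]
E
python3 - <<'E'
from h import *
import pickle
for n in("top","side"):
    c=snap(n,f"pics/{n}0.png");pickle.dump(c,open(n+".pkl","wb"));print(n,c["T"].round(3).tolist(),c["fx"],c["k1"])
print(m.get_time(),m.get_ee_rot())
E
```

```text
top [[-0.038, -0.976, 0.215, 0.271], [-0.999, 0.037, -0.011, -0.038], [0.002, -0.215, -0.977, 1.561], [0.0, 0.0, 0.0, 1.0]] 539.3495406607283 -0.10406482579926128
side [[-0.984, -0.115, 0.134, 0.431], [-0.175, 0.721, -0.671, 0.767], [-0.02, -0.684, -0.73, 0.975], [0.0, 0.0, 0.0, 1.0]] 421.97093512398925 -0.1312961796979628
0.1 [-3.05544991e+00 -7.24699409e-01  4.49006044e-04]
```

View pics/top0.png

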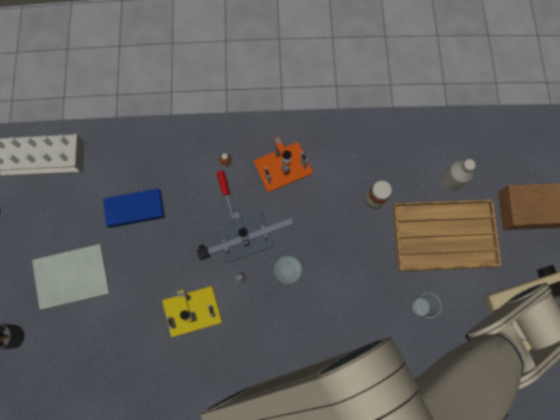

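View pics/side0.png

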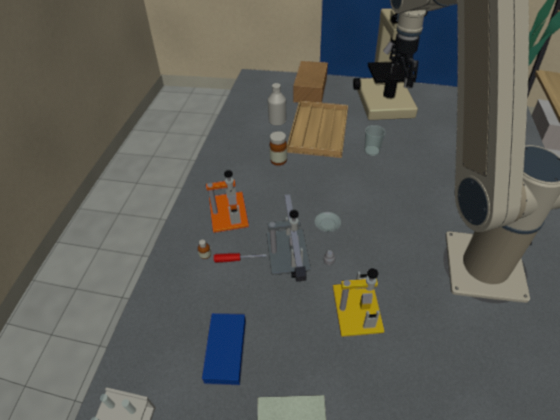

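The top view shows the grey stand around (245,238), with the black cap at (243,232), the bar's head at (203,252) and its tail at (291,222). The orange stand (283,167) and the yellow one (190,310) are decoys. The objective is at (240,277), the dish at (288,269) and the screwdriver at (226,190).

Run:
```python
from h import *
import pickle
t=pickle.load(open("top.pkl","rb"));s=pickle.load(open("side.pkl","rb"))
cap=at_z(t,(243,232),.166);h=at_z(t,(203,252),.08);ta=at_z(t,(291,222),.085)
cap2=at_z(s,(294,215),.166)
print(cap,cap2,h,ta,np.linalg.norm(h-ta))
d=(h-ta)[:2];yaw=np.arctan2(-d[0],d[1]);print("yaw",np.degrees(yaw))
print("obj",at_z(t,(240,277),.02),"dish",at_z(t,(288,269),.01),"screw",at_z(t,(236,216),.01))
c=m.camera("wrist");print(np.array(c["mount"]).round(3).tolist(),c["fx"],c["k1"])
print(R.from_rotvec(m.get_ee_rot()).as_matrix().round(2).tolist())
```

```text
[0.55107661 0.0303864  0.166     ] [0.54863424 0.04048522 0.166     ] [0.51577272 0.14742967 0.08      ] [ 0.59078845 -0.10076867  0.085     ] 0.2593352558323028
yaw 16.81697465672927
obj [0.44927893 0.04965736 0.02      ] dish [ 0.46840649 -0.08906094  0.01      ] screw [0.63125625 0.05749059 0.01      ]
[[0.001, -0.949, -0.316, 0.081], [1.0, 0.001, 0.0, -0.0], [0.0, -0.316, 0.949, -0.121], [0.0, 0.0, 0.0, 1.0]] 353.85829957746176 -0.04110322625406587
[[0.89, 0.45, -0.0], [0.45, -0.89, 0.0], [0.0, -0.0, -1.0]]
```

```bash
cat >> h.py <<'E'
def ori(yaw):  # tool x = stand -x, tool z down
    x=-np.array([np.cos(yaw),np.sin(yaw),0]);z=np.array([0,0,-1.]);y=np.cross(z,x)
    return R.from_matrix(np.c_[x,y,z]).as_rotvec()
def W(S,yaw,p): # stand->world
    c,s=np.cos(yaw),np.sin(yaw);return np.array([S[0]+c*p[0]-s*p[1],S[1]+s*p[0]+c*p[1],p[2]])
E
python3 - <<'E'
from h import *
import pickle
yaw=np.radians(17);S=[.55,.034]
m.command_gripper(0.0,20)
m.move_to(W(S,yaw,[-.045,.0,.32]),ori(yaw))
c=snap("wrist","pics/w1.png");pickle.dump(c,open("w1.pkl","wb"))
print(m.get_time(),m.get_joint_positions(),m.get_contact_force())
E
```

```text
3.2 [ 1.65862334e-02  1.71501927e-01  1.81885460e+00 -1.34904752e-04
  1.15134664e+00 -1.84953736e+00] [ 1.13366276  0.20926771 -0.67289185]
```

View pics/w1.png

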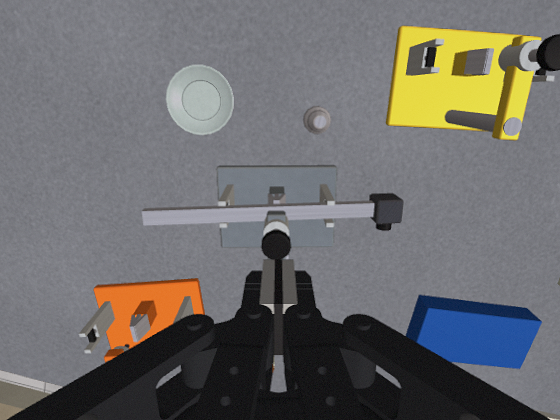

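The wrist view shows the plate's near corners at (217,166) and (336,166) and the cap at (276,244). The bar's tail end is at (144,217) and the head block's outer face is at about x=402.

Run:
```python
from h import *
import pickle
c=pickle.load(open("w1.pkl","rb"))
a=at_z(c,(217.5,166.5),.012);b=at_z(c,(335.5,166.5),.012);d=b-a
yaw=np.arctan2(-d[0],d[1]);mid=(a+b)/2
S=mid+.037*np.array([np.cos(yaw),np.sin(yaw),0])
cap=at_z(c,(276,244),.166)
tl=at_z(c,(144,217),.083);hd=at_z(c,(401,197),.077);hd2=at_z(c,(402,219),.077)
d2=at_z(c,(374,209),.063)-tl
print("len",np.linalg.norm(d),np.degrees(yaw),S,cap,"baryaw",np.degrees(np.arctan2(-d2[0],d2[1])))
cs,sn=np.cos(yaw),np.sin(yaw)
for p in(tl,hd,hd2): 
    q=p-S;print(cs*q[0]+sn*q[1],-sn*q[0]+cs*q[1])
for p in([-.037,-.075,.012],[.073,.075,.012],[0,0,.166],[0,.058,.083],[0,-.058,.083]):print(p,proj(c,W(S,yaw,p)))
```

```text
len 0.1453280894773019 16.971791278471002 [0.55096181 0.03218025 0.012     ] [0.54832655 0.03156551 0.166     ] baryaw 17.507065368175383
0.003321501342761636 -0.14307696711051288
-0.01745973179328411 0.13446372627018655
0.007828447230189627 0.13836740783027932
[-0.037, -0.075, 0.012] [[215.60829264 166.50302409]]
[0.073, 0.075, 0.012] [[333.00945338 247.97143568]]
[0, 0, 0.166] [[275.79255318 246.90559317]]
[0, 0.058, 0.083] [[330.31142908 214.15426316]]
[0, -0.058, 0.083] [[222.22352501 214.14727623]]
```

```bash
cat >> h.py <<'E'
S=[.550,.032];yaw=np.radians(17.1);O=ori(yaw)
yv=np.array([-np.sin(yaw),np.cos(yaw),0])
def go(x,y,z,rate=.15): m.servo_line(W(S,yaw,[x,y,z]),O,rate)
def fy(): 
    f=np.mean([m.get_contact_force() for _ in range(5)],0);return float(f@yv),float(f[2])
E
python3 - <<'E'
from h import *
import pickle
m.move_to(W(S,yaw,[0,.18,.2]),O); go(0,.172,.082,.15)
c=snap("wrist","pics/w2.png");pickle.dump(c,open("w2.pkl","wb"))
m.hold(.3);print(m.get_time(),fy(),fy(),m.get_position())
E
```

```text
5.375 (-0.254635655976683, 0.17761026865308907) (-0.254635655976683, 0.17761026865308907) [0.49962559 0.19657012 0.08247535]
```

View pics/w2.png

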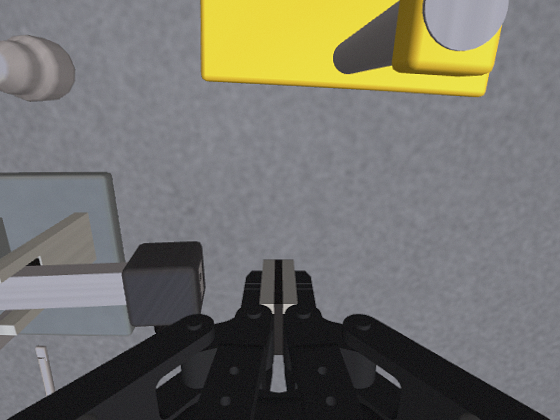

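The head block spans cols 124–204 with its lower silhouette at row 325, and the closed fingertips span cols 263–296, about 14 mm thick. I'll check how the head's rows should shift when the bar goes level, then push the first step.

```bash
cat >> h.py <<'E'
def head(c,yh,tilt):  # expected pixels of outer-top corner x=+14 ; outer end at nominal yh
    z={1:.077,0:.090,-1:.103}[tilt]
    return proj(c,[W(S,yaw,[.014,yh-.015,z])])[0]
def edge(c,yh):
    """lower silhouette row of the dark head at its middle column(s), vs predictions"""
    g=cv2.cvtColor(c["image"],cv2.COLOR_RGB2GRAY).astype(int)
    out=[]
    pr=[head(c,yh,t) for t in(1,0,-1)]
    return pr
E
python3 - <<'E'
from h import *
import pickle
c=pickle.load(open("w2.pkl","rb"))
print(edge(c,.137))
g=cv2.cvtColor(c["image"],cv2.COLOR_RGB2GRAY)
for u in(140,165,185,195):print(u,g[225:345:3,u].tolist())
go(0,.150,.082,.1);f0=fy()
for y in(.147,.144,.141,.138,.135):
    go(0,y,.082,.04);print(y,fy())
go(0,.143,.082,.1);m.hold(1.0)
c=snap("wrist","pics/w3.png");pickle.dump(c,open("w3.pkl","wb"))
print(m.get_time(),fy(),edge(c,.128))
E
```

```text
[array([160.70373145, 324.41804695]), array([150.54290158, 345.08131314]), array([138.52612149, 369.58085949])]
140 [129, 128, 123, 125, 127, 124, 135, 36, 34, 38, 36, 36, 33, 32, 37, 56, 64, 66, 67, 68, 67, 68, 63, 66, 66, 67, 66, 65, 67, 67, 68, 64, 67, 66, 132, 127, 127, 124, 126, 77]
165 [127, 129, 128, 123, 120, 128, 34, 33, 32, 35, 37, 36, 38, 34, 48, 67, 65, 67, 67, 66, 68, 66, 68, 68, 68, 66, 67, 67, 68, 68, 66, 71, 68, 61, 27, 23, 27, 25, 22, 23]
185 [130, 126, 122, 128, 123, 124, 32, 33, 35, 40, 37, 34, 34, 37, 51, 63, 65, 68, 70, 67, 66, 70, 69, 66, 69, 69, 69, 70, 66, 68, 70, 19, 21, 21, 21, 27, 29, 26, 24, 20]
195 [130, 127, 128, 126, 127, 132, 33, 35, 37, 39, 36, 40, 41, 38, 42, 41, 48, 51, 50, 54, 57, 60, 61, 63, 65, 64, 63, 65, 69, 65, 19, 26, 25, 22, 49, 29, 23, 21, 21, 42]
0.147 (0.46652935773547244, -0.026283195225541567)
0.144 (1.1815585874532935, 0.4706068945953078)
0.141 (1.1854843468071663, 1.1168053191378444)
0.138 (2.1347236240460963, 1.3309669900637235)
0.135 (0.475702502532882, 0.521754426560537)
8.2917 (0.02800758553395019, -0.049514054245469986) [array([206.41262013, 327.23710203]), array([200.14220805, 348.29245117]), array([192.70682235, 373.31409465])]
```

View pics/w3.png

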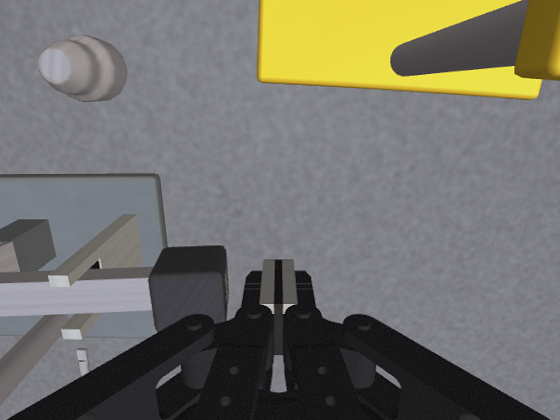

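Push and release work; the head is now at about y=0.128 and still tilted. I'll run stepwise from here, using the head's top/side edge row as the level test.

```bash
cat >> h.py <<'E'
def rowm(c,yh):
    g=cv2.GaussianBlur(cv2.cvtColor(c["image"],cv2.COLOR_RGB2GRAY),(5,5),0).astype(int)
    pr=[proj(c,[W(S,yaw,[-.014,yh-.015,z])])[0] for z in(.077,.090,.103)]
    u=int(pr[1][0]);r=[]
    for k in range(u-8,u+9,2):
        col=g[:,k]
        for v in range(215,340):
            if col[v]<47 and col[v+4]>55 and col[v-6]<47: r.append(v+2);break
    return (float(np.median(r)) if r else None),len(r),[round(float(p[1])) for p in pr]
def push(y,back=.007,t=1.2):
    go(0,y,.082,.04);go(0,y+back,.082,.1);m.hold(t)
    c=snap("wrist","pics/last.png");return c,rowm(c,y-.007)
E
python3 - <<'E'
from h import *
import pickle
print(rowm(pickle.load(open("w2.pkl","rb")),.137),rowm(pickle.load(open("w3.pkl","rb")),.128))
y=.135
for i in range(7):
    y-=.004
    c,r=push(y);print(round(y,4),r,round(m.get_time(),2))
    pickle.dump((y,c),open("last.pkl","wb"))
    if r[0] is None or abs(r[0]-r[2][0])>6: break
E
```

```text
(268.0, 9, [266, 283, 303]) (272.0, 9, [269, 286, 306])
0.131 (273.0, 9, [269, 286, 307]) 10.24
0.127 (273.0, 9, [269, 286, 307]) 12.17
0.123 (284.0, 9, [269, 286, 307]) 14.09
```

Run:
```python
from h import *
import pickle
y=.123
m.hold(1);c=snap("wrist","pics/w4.png");print(rowm(c,y-.007))
y-=.0015
c,r=push(y,t=1.5);print(y,r)
m.hold(.7);c=snap("wrist","pics/w5.png");print(rowm(c,y-.007),m.get_time())
```

```text
(284.0, 9, [269, 286, 307])
0.1215 (285.0, 9, [269, 286, 306])
(285.0, 9, [269, 286, 307]) 18.0583
```

View pics/w5.png

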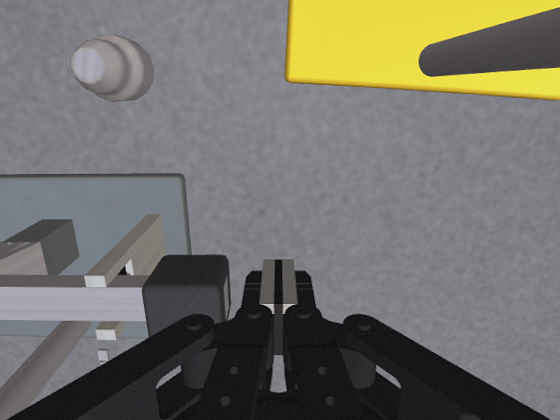

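Run:
```python
from h import *
go(0,.150,.082,.15);go(0,.16,.25,.25)
m.move_to(W(S,yaw,[-.01,-.20,.25]),O);go(-.01,-.20,.14,.2)
c=snap("wrist","pics/w6.png");import pickle;pickle.dump(c,open("w6.pkl","wb"))
im=cv2.imread("pics/w6.png")
for dz,col in((-.0145,(0,0,255)),(0,(0,255,0)),(.0145,(255,0,0))):
    p=[proj(c,[W(S,yaw,[s,-.062-.001*k,.080+dz*(.062+.001*k)/.1655])])[0] for s in(-.008,.008) for k in(0,103)]
    for a,b in((0,1),(2,3),(1,3)): cv2.line(im,tuple(int(q) for q in p[a]),tuple(int(q) for q in p[b]),col,1)
cv2.imwrite("pics/w6d.png",im);print(m.get_time())
```

```text
21.275
```

View pics/w6d.png

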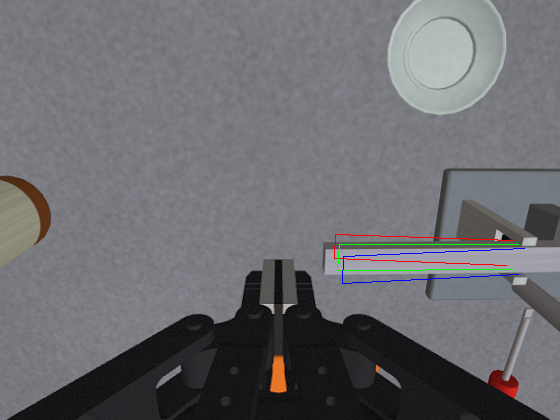

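The bar's tail end is at col 325, with its top face at about rows 249–274, close to the green (level) prediction. Yaw play confounds the slope, so I'll compare the face width too.

Run:
```python
from h import *
import pickle
c=pickle.load(open("w6.pkl","rb"))
g=cv2.cvtColor(c["image"],cv2.COLOR_RGB2GRAY)
for u in(335,380,420,470):print(u,list(enumerate(np.median(g[236:284,u-5:u+6],axis=1).astype(int).tolist(),236)))
for z in(.0655,.080,.0945):
  print(z,[ (proj(c,[W(S,yaw,[.008,y,.08+(z-.08)*-y/.1655])])[0]-proj(c,[W(S,yaw,[-.008,y,.08+(z-.08)*-y/.1655])])[0])[1].round(2) for y in(-.16,-.08)],
   (proj(c,[W(S,yaw,[-.008,-.15,z])])-proj(c,[W(S,yaw,[-.008,-.15,z-.01])]))[0])
```

```text
335 [(236, 122), (237, 122), (238, 123), (239, 123), (240, 124), (241, 120), (242, 94), (243, 86), (244, 87), (245, 88), (246, 88), (247, 86), (248, 86), (249, 142), (250, 162), (251, 161), (252, 160), (253, 162), (254, 164), (255, 166), (256, 164), (257, 162), (258, 164), (259, 163), (260, 161), (261, 160), (262, 161), (263, 162), (264, 164), (265, 163), (266, 162), (267, 164), (268, 167), (269, 167), (270, 165), (271, 163), (272, 163), (273, 166), (274, 148), (275, 123), (276, 122), (277, 123), (278, 124), (279, 125), (280, 128), (281, 128), (282, 126), (283, 124)]
380 [(236, 127), (237, 126), (238, 126), (239, 127), (240, 129), (241, 117), (242, 90), (243, 87), (244, 87), (245, 87), (246, 88), (247, 86), (248, 91), (249, 157), (250, 162), (251, 161), (252, 162), (253, 164), (254, 165), (255, 165), (256, 163), (257, 162), (258, 163), (259, 164), (260, 161), (261, 160), (262, 160), (263, 162), (264, 166), (265, 165), (266, 163), (267, 165), (268, 168), (269, 166), (270, 163), (271, 163), (272, 163), (273, 166), (274, 136), (275, 123), (276, 125), (277, 127), (278, 128), (279, 128), 
[... 699 characters left out ...]
 88), (243, 88), (244, 88), (245, 87), (246, 86), (247, 95), (248, 139), (249, 167), (250, 166), (251, 166), (252, 167), (253, 164), (254, 163), (255, 162), (256, 161), (257, 161), (258, 162), (259, 161), (260, 162), (261, 163), (262, 164), (263, 165), (264, 165), (265, 165), (266, 165), (267, 164), (268, 164), (269, 162), (270, 162), (271, 164), (272, 160), (273, 135), (274, 120), (275, 121), (276, 121), (277, 120), (278, 121), (279, 121), (280, 121), (281, 122), (282, 121), (283, 121)]
0.0655 [np.float64(24.05), np.float64(24.41)] [3.49220701 6.2405642 ]
0.08 [np.float64(25.35), np.float64(25.05)] [3.97262538 7.10626404]
0.0945 [np.float64(26.78), np.float64(25.72)] [4.55804501 8.16298723]
```

Both widths are 25.4 px, against 25.35 and 25.05 predicted for level, so the bar is balanced. Next is pressing the marker under force guidance.

Run:
```python
from h import *
go(-.01,-.20,.26,.25)
m.move_to(W(S,yaw,[0,0,.215]),O);go(0,0,.195,.05);m.hold(.4)
f=lambda:fy()[1]
F0=f();z=.195;zc=None;log=[]
while z>.168:
    st=.001 if zc is None or zc-z<.0085 else .0005
    z-=st;go(0,0,z,.02);m.hold(.1)
    F=f()-F0;zt=m.get_position()[2];log.append((round(z,4),round(zt,4),round(F,2)))
    if zc is None and F>.9: zc=z
    if zc and F>6.2 or F>8 or (zc and zc-z>.0135): break
m.hold(.4);log.append(("hold",round(f()-F0,2)));print(log,zc,m.get_time())
import pickle;pickle.dump((z,zc,F0),open("press.pkl","wb"))
```

```text
[(0.194, np.float64(0.194), -0.23), (0.193, np.float64(0.193), 0.46), (0.192, np.float64(0.192), -0.49), (0.191, np.float64(0.191), 1.09), (0.19, np.float64(0.19), 0.5), (0.189, np.float64(0.189), 0.04), (0.188, np.float64(0.188), 0.59), (0.187, np.float64(0.187), 0.66), (0.186, np.float64(0.186), 0.31), (0.185, np.float64(0.185), 1.49), (0.184, np.float64(0.184), 0.39), (0.183, np.float64(0.183), 0.46), (0.182, np.float64(0.182), 2.42), (0.1815, np.float64(0.1815), 1.33), (0.181, np.float64(0.181), 1.05), (0.1805, np.float64(0.1805), 1.64), (0.18, np.float64(0.18), 1.55), (0.1795, np.float64(0.1795), 1.11), (0.179, np.float64(0.179), 1.03), (0.1785, np.float64(0.1785), 1.78), (0.178, np.float64(0.178), 2.56), (0.1775, np.float64(0.1776), 4.28), ('hold', 2.32)] 0.191 31.7917
```

Run:
```python
from h import *
import pickle
z,_,F0=pickle.load(open("press.pkl","rb"))
def f():
    r=[]
    for _ in range(10): m.hold(.03);r.append(m.get_contact_force()[2])
    return np.mean(r)-F0,np.std(r)
print(z,f())
while z>.1745:
    z-=.0005;go(0,0,z,.01);F,s=f();print(round(z,4),round(F,2),round(s,2))
    if F>6: break
m.hold(.2);print(f(),m.get_time())
pickle.dump((z,0,F0),open("press.pkl","wb"))
```

```text
0.1775 (np.float64(2.9757053528294177), np.float64(0.5310616451621014))
0.177 3.84 0.21
0.1765 5.0 0.43
0.176 5.85 0.43
0.1755 6.4 0.32
(np.float64(6.596135475376876), np.float64(0.5576816566406604)) 34.9917
```

The slope of about 1 N per 0.5 mm confirms nib contact, at about 4 N held for over 0.5 s. Now I'll release and check.

Run:
```python
from h import *
import pickle
go(0,0,.192,.03);go(0,0,.26,.12)
m.move_to(W(S,yaw,[-.01,-.20,.25]),O);go(-.01,-.20,.14,.2);m.hold(.5)
c=snap("wrist","pics/w7.png")
a=cv2.imread("pics/w6.png",0).astype(int);b=cv2.imread("pics/w7.png",0).astype(int)
print("diff px",(abs(a-b)>25).sum())
for u in(335,470):
    k=np.median(b[236:284,u-5:u+6],axis=1);print(u,k[[4,5,6,11,12,13,14,36,37,38,39]])
    k=np.median(a[236:284,u-5:u+6],axis=1);print(u,k[[4,5,6,11,12,13,14,36,37,38,39]])
go(-.01,-.20,.25,.2)
m.move_to(W(S,yaw,[-.045,0,.32]),O)
snap("wrist","pics/w8.png");print(m.get_time())
```

```text
diff px 2179
335 [123. 123. 124.  87.  87.  85. 116. 163. 162. 163. 166.]
335 [123. 120.  94.  85.  85. 141. 161. 163. 165. 147. 123.]
470 [ 82.  82.  85.  86.  89. 122. 168. 162. 165. 142. 122.]
470 [ 83.  87.  88.  94. 139. 167. 165. 160. 135. 119. 120.]
40.0917
```

View pics/w8.png

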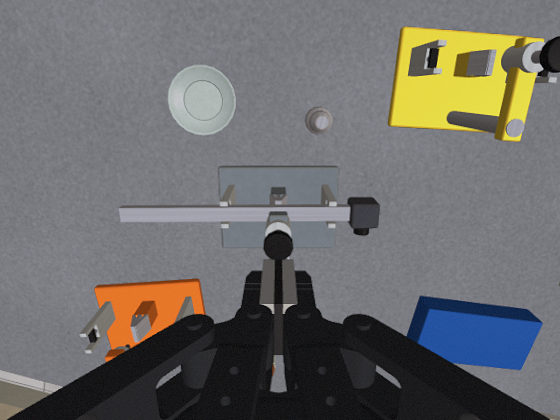

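The bar is still level: the tail rows shifted only about 1.4 px, where a tilt would give about 10. The cap is back up at (278,243), and nothing else has moved.

```bash
python3 -c "
from h import *
print(m.sign_off())"
```

```text
the job is handed in; nothing more can be done
None
```

I slid the bar until it balanced level on the knife edge, pressed the marker to about 4 N on the bar and let it spring back, and the bar was still level when I handed the job in at about 40 s; I judged the mark by force and did not see it.

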